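Stand the slumped book back up and close the bookend

TASK

The bright blue book at the end of the row has slumped over the red sliding bookend. First push the book itself, near its top, back until it stands upright by the other books, leaving the bookend out where it is; then push the bookend along the rack until the book is held snugly between it and the row. Only push with the fingers: lift or carry nothing, and leave the spools, jar, mug, cup and tin standing where they are.

Things in the scene. Friction and masses are not known exactly. Their poses are not given: they have to be found in the camera images.
- rack: Wooden book rack fixed to the table. Origin on the table surface; y runs along the row of books, x across it (at yaw 0 its -x side faces the robot), z up. Floor 12 mm above the table, x -82..82, y -240..200 mm; 22 mm high lips along both long edges (inner faces x = -74 and 74 mm). Fixed upright books at the +y end, then a 170 mm high end panel; the free end is at -y.
- row_face (a point): Centre of the flat face of the green book that ends the row, facing rack -y: at rack y = 85 mm. The row's three books (green, orange, yellow) are fixed, 140 mm deep, 190 to 205 mm tall, and reach to rack y = 182 mm.
- book: Slumped loose bright blue hardback, 30 mm thick (its y), 140 deep (x), 200 tall (z), about 0.4 kg. Origin: centre of its bottom face, z to its top. Its lower -y edge starts near rack y = 51 mm on the rack floor; it leans 22 to 30 degrees to rack -y over the bookend's top inner edge. Within about 8 degrees of upright it falls upright by itself and stands freely, a few mm short of the row.
- book_top (a point): Middle of the book's top edge on its -y side, the edge to push on (140 mm long along the book's x). At the start it overhangs outward beyond the bookend's upright plate, 185 to 200 mm above the table.
- bookend (a joint): Position (m) of the red sliding bookend along rack y; grows towards the row. Its inner face is at rack y = -55 mm + value. Starts at 0.046 to 0.061; 0.110 when it is snug against the book and the book against the row. About 2.5 N of friction; stays where left; cannot lift out.
- bookend_end (a point): Centre of the flat outer end (facing rack -y) of the bookend's rib, the place to push: 24 mm wide (x), from the rack floor to 80 mm above it; this point is 52 mm above the table and 75 mm from the inner face. The upright plate is 136 mm wide, 16 thick, 110 above the rack floor; the rib runs 59 mm out from it.
- spool_red: thread spool, red thread on wooden flanges, 56 mm diameter, 70 mm tall, standing on the table in front of the rack (rack x about -0.135, y -0.14 to -0.06 m); bystander; origin at the centre of its underside
- spool_green: thread spool, green thread, 56 mm diameter, 70 mm tall, standing in front of the rack by the upright books; bystander; origin at the centre of its underside
- jar: green glass jar with steel lid, 66 mm diameter, 90 mm tall, standing behind the rack; bystander; origin at the centre of its underside
- mug: white mug, 80 mm diameter, 85 mm tall; bystander; origin at the centre of its underside
- cup: blue cup, 84 mm diameter, 80 mm tall; bystander; origin at the centre of its underside
- tin: round yellow tin, 72 mm diameter, 50 mm tall; bystander; origin at the centre of its underside
Things that resemble listed ones, but are neither listed nor needed, are in the scene too. Leave any green look-alike of the book alone.

How it is judged:
By the outcome, as a careful person would: the job done as asked, in the order asked, and still so for the second after the job is handed in, with the robot touching nothing.
It also fails if it takes over 48 s, if anything falls off the work surface, if the arm or the gripper's body presses on something with over 40 N, if the wrist force passes 120 N, or if a joint passes its speed limit or range.

ROBOT

A 6-joint arm with a two-finger parallel gripper is mounted at the origin on the work surface. World frame = base frame: x ahead of the robot, y to its left, z up, the work surface at z = 0. Lengths are in mm, angles in rad, forces in N, time in s.
With the tool pointing down it reaches from about 300 to 950 mm from the base axis. Payload 3.1 kg.
Tool frame: the origin (TCP) lies on the front face of the gripper's body, between the roots of the fingers; the fingertips stand 73 mm ahead of it and the grasp point (between the pads) lies 54 mm ahead of it; x points along the fingers, y is the direction in which the jaws open and shut, and the axes are right-handed (so a half turn about x gives the same grasp; the last joint's range is limited). The gripper opens to 85 mm and grips with 20 to 120 N. Pads are 22 mm wide; open, the fingers measure 114 mm over their backs; the gripper's body (76 mm by 85 mm) begins 54 mm behind the grasp point. The pads swing forward as they close: fully open they stand 13 mm farther back than shut.
Start: joints at [1.18, 0.308, 1.634, -0, 1.2, -0.07], TCP at [197.105, 593.112, 303.872] pointing down, gripper open.
Joint ranges: [-3.06, 3.06], [-0.79, 1.96], [0.05, 2.63], [-1.19, 4.34], [0.05, 2.64], [-2.94, 2.94]. Speed limits (rad/s): [2.79, 2.79, 3.14, 3.14, 3.14, 3.14].

INTERFACE

Orientations are given as [roll, pitch, yaw] about the fixed x, y, z axes, in that order (R = Rz(yaw) Ry(pitch) Rx(roll)).
In Python, from cell import env gives the robot as it stands.
- The arm moves only by the shell command python3 -m inch 'ROWS' [OPENING] [FORCE]. ROWS is text: rows parted by semicolons, each of 4 numbers parted by spaces: the shift along the world's x, y, z in mm, then the turn about the world's z in degrees. In form: x y z roll; .... A call has 1 to 12 rows; each row shifts and turns the commanded pose from where the row before left it; what a row does not reach is not made up. A row lasts 1/10 s, in which the tool goes at most 50 mm and 8.59 degrees, less where a joint would pass 70% of its speed; a pose out of reach is approached as far as the arm can. A call is refused whole if a number of a shift passes 50 or a number of a turn 8.59, either way. A call with a gripper value outside its range is refused whole. OPENING is the closure, from 0 (fully open) to 1 (shut), set as the call begins (- or left out, the last holds). The fingers move at their own pace and stop on an object; FORCE is the grip in N (left out, the last holds). Time passes only in rows, so rows that do not move let the fingers close. It gives the time, the measured TCP pose, the force and the opening at its end, in the units of the state.
- env.read_state(): the state, without advancing time (a new reading comes with each control period).
- env.get_image(name): name is "side" or "top"; returns a dict with "image" (384x512x3 uint8, blue, green, red), "fx", "fy", "cx", "cy" (pixels), "R" (3x3) and "t" (3): a world point X has camera coordinates R X + t. Camera axes: x right, y down, z forward; pixel columns grow to the right and rows downward; lengths in mm; the calibration is good to about 2 mm. A picture is of the moment at which its call begins. There is no depth.
- env.finish_job(): hands the job in, once; it reports no verdict.
The state is a dict: "time": time; "qpos": joint angles; "joint_velocities": joint speeds; "effort": joint torques, N m; "tool_pos": TCP position; "ee_rot": TCP orientation; "contact_force": force on the tool from outside, world axes, zero at the start; "moment": the same for the moment, N m; "opening": opening from 0.0 (shut) to 1.0 (fully open).
Only numpy, scipy, OpenCV 4.12 (cv2) and the standard library are available. Lean on these libraries where they do the work, as an engineer would, in place of code of your own. Each camera call takes 0.05 s, during which the arm holds its last target. There are 200 camera calls.

## Working session

There is one attempt and no reset: what is moved stays moved. The work goes in short steps, Python scripts to look and compute and a shell command to move; the robot and the scene stay as the last step left them, time stands still between calls to the robot, and variables do not carry over. Pictures are saved under pics/ and viewed, about 8 in all and at most 12, crops included, and the job is handed in when it is done.

```bash
mkdir -p pics; ls; cat > h.py <<'E'
import cv2,numpy as np
from cell import env
def snap(n,f):
    d=env.get_image(n); cv2.imwrite(f,d['image']); return d
def ray(d,u,v):
    R=np.array(d['R']);t=np.array(d['t'])
    c=-R.T@t; r=R.T@np.array([(u-d['cx'])/d['fx'],(v-d['cy'])/d['fy'],1]); return c,r
def onz(d,u,v,z):
    c,r=ray(d,u,v); return (c+r*(z-c[2])/r[2]).round(1)
def proj(d,X):
    p=np.array(d['R'])@np.array(X,float)+np.array(d['t']); return (d['fx']*p[0]/p[2]+d['cx'],d['fy']*p[1]/p[2]+d['cy'])
def tri(d1,p1,d2,p2):
    a,r=ray(d1,*p1);b,s=ray(d2,*p2);k=np.linalg.lstsq(np.c_[r,-s],b-a,rcond=None)[0]
    P,Q=a+r*k[0],b+s*k[1]; return ((P+Q)/2).round(1),np.linalg.norm(P-Q).round(1)
E
python3 - <<'E'
from h import *
a=snap('side','pics/s0.png');b=snap('top','pics/t0.png')
for d in (a,b): print(d['fx'],-np.array(d['R']).T@d['t'],np.array(d['R']).round(2).tolist())
print(env.read_state())
E
```

```text
pics
499.74938891003137 [ -207.69034842 -1089.01508178  1353.01546429] [[0.82, -0.57, -0.01], [-0.39, -0.55, -0.74], [0.41, 0.61, -0.67]]
369.37448851489137 [ 377.46963786   -9.38632407 1536.18793322] [[-0.02, -1.0, -0.01], [-0.99, 0.03, -0.13], [0.13, 0.01, -0.99]]
{'time': 0.1, 'qpos': array([ 1.18030633e+00,  3.08942631e-01,  1.63505442e+00,  1.47043399e-05,
        1.19970274e+00, -6.96668070e-02]), 'joint_velocities': array([ 0.00139007,  0.00079228, -0.00423513,  0.00166707, -0.00069748,
       -0.00148629]), 'effort': array([ 4.94431981e-05, -4.16400218e+01, -2.77648365e+01, -1.10637070e-04,
        3.87048698e-03, -9.73566721e-07]), 'tool_pos': array([196.86950616, 592.56020609, 302.74867727]), 'ee_rot': array([-1.64696105,  1.56868915, -1.96778959]), 'contact_force': array([ 0.57513661,  0.45082159, -0.67471534]), 'moment': array([ 0.01255194, -0.03435587, -0.00102707]), 'opening': 0.9989632481923794}
```

View pics/s0.png

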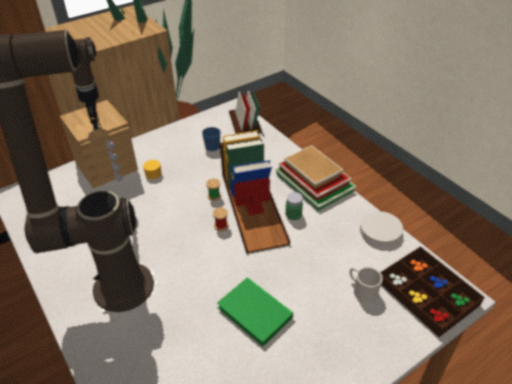

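View pics/t0.png

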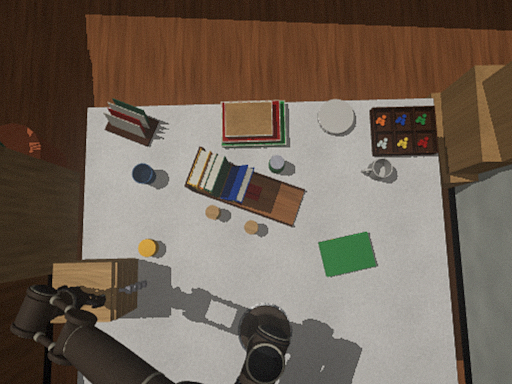

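The side view shows the rack running from (240,130) to (268,248). The blue book is at about (250,178), leaning over the red bookend at (252,195). The top view shows the blue book at (238,183), the bookend at (254,191) and the rack's free end at (300,207). The look-alikes are the flat green book and the book stands. The only bright blue upright in the rack is the one next to the red bookend. I'll enlarge both views to confirm.

```bash
python3 - <<'E'
import cv2,numpy as np
s=cv2.imread('pics/s0.png')[125:255,195:310];t=cv2.imread('pics/t0.png')[140:235,178:312]
s=cv2.resize(s,(0,0),fx=3.4,fy=4,interpolation=3)[:, :];s=cv2.resize(cv2.imread('pics/s0.png')[125:255,195:310],(0,0),fx=3,fy=3,interpolation=3)
t=cv2.resize(t,(0,0),fx=3,fy=3,interpolation=3)
o=np.zeros((400,800,3),np.uint8);o[:s.shape[0],:s.shape[1]]=s;o[:t.shape[0],350:350+t.shape[1]]=t
cv2.imwrite('pics/c0.png',o)
E
```

```text
(no output)
```

View pics/c0.png

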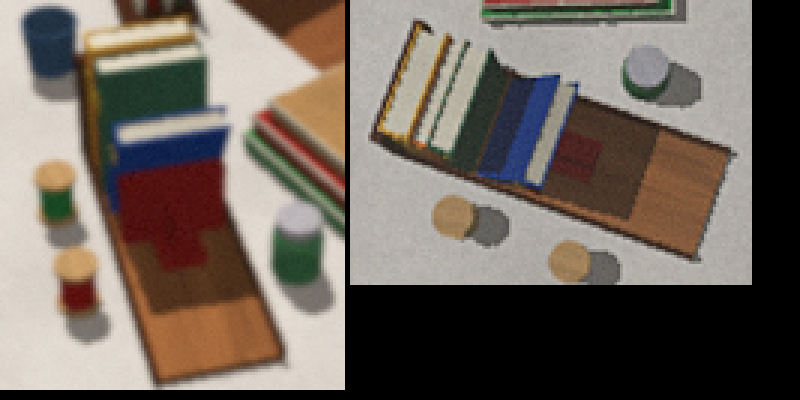

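The crop confirms it: the blue book, top edge from (543,187) to (578,84) in the crop, leans over the red bookend, whose rib ends at about (603,160).

```bash
python3 - <<'E'
from h import *
s=env.get_image('side');t=env.get_image('top')
C=lambda u,v:(195+(u+.5)/3-.5,125+(v+.5)/3-.5)
T=lambda u,v:(178+(u-350+.5)/3-.5,140+(v+.5)/3-.5)
near=tri(s,C(157,384),t,T(697,259)); far=tri(s,C(285,358),t,T(735,152)); print('free end',near,far)
for z in (22,): n,f=onz(t,*T(697,259),z),onz(t,*T(735,152),z);n2,f2=onz(s,*C(157,384),z),onz(s,*C(285,358),z);print(n,f,n2,f2)
yl=(onz(t,*T(371,139),22)); print('row end near lip',yl)
A=tri(s,C(116,141),t,T(543,187));B=tri(s,C(228,124),t,T(578,84));print('top edge',A,B)
ex=(f-n)[:2]; print('len',np.linalg.norm(ex),np.linalg.norm((f2-n2)[:2]))
L=(yl-n)[:2];print('yaw from lip',np.degrees(np.arctan2(-L[0],L[1])),np.linalg.norm(L),'from end',np.degrees(np.arctan2(ex[1],ex[0])))
print('rib bottom',onz(s,*C(162,269),12),onz(s,*C(207,262),12))
m=(s['image'][:,:,2].astype(int)>60)
print('rib top end (z92) top',onz(t,*T(598,181),92),onz(t,*T(603,140),92))
for n_,p in dict(red=(571,261),grn=(454,216)).items(): print(n_,onz(t,*T(*p),70))
print('jar',onz(t,*T(646,69),90))
E
```

```text
free end (array([ 414.6, -127.5,   10.5]), np.float64(0.8)) (array([ 559.8, -184.6,   13.2]), np.float64(0.4))
[ 413.9 -126.4   22. ] [ 558.9 -183.7   22. ] [ 409.6 -135.9   22. ] [ 554.6 -190.5   22. ]
row end near lip [589.8 317.9  22. ]
top edge (array([499. ,  71. , 204.2]), np.float64(3.2)) (array([627.2,  25.1, 198.6]), np.float64(1.4))
len 155.91116060115772 154.9392138872532
yaw from lip -21.598794392829845 477.8528016031715 from end -21.56256471896606
rib bottom [526.   23.5  12. ] [5.793e+02 5.000e-01 1.200e+01]
rib top end (z92) top [516.9   4.8  92. ] [570.8  -3.1  92. ]
red [414.2  43.1  70. ]
grn [477.2 197.   70. ]
jar [664.7 -62.4  90. ]
```

```bash
python3 - <<'E'
from h import *
from scipy.spatial.transform import Rotation as Ro
s=env.read_state();M=Ro.from_euler('xyz',s['ee_rot']).as_matrix();print(M.round(3),s['tool_pos'].round(1))
j=np.degrees(np.arctan2(M[1,1],M[0,1]));print('jaw axis deg',j,'turn to -21.5:',(-21.5-j+90)%180-90)
E
sed -i '1i import warnings' h.py; python3 -m inch '0 0 10 0' 1 40
```

```text
[[-0.001  0.315  0.949]
 [-0.001  0.949 -0.315]
 [-1.    -0.001 -0.   ]] [197.  592.7 303.1]
jaw axis deg 71.61756805781476 turn to -21.5: 86.88243194218524
time: 0.3
tool_pos: [196.7, 592.0, 312.0]
ee_rot: [-1.64, 1.566, -1.961]
contact_force: [-0.5, -0.6, 0.6]
opening: 0.855
```

```bash
python3 -m inch '20 -33 5 -8.5;20 -33 5 -8.5;20 -33 5 -8.5;20 -33 5 -8.5;20 -33 5 -8.5;20 -33 5 -8.5;20 -33 0 -8.5;20 -33 0 -8.5;20 -33 0 -8.5;20 -33 0 -8.5;20 -33 0 -8' 1 && python3 -m inch '20 -33 0 0;20 -33 0 0;20 -33 0 0;20 -33 0 0;20 -33 0 0;20 -33 0 0;12 -29 0 0;0 0 0 0;0 0 0 0' 1
python3 - <<'E'
from h import *
from scipy.spatial.transform import Rotation as Ro
s=env.read_state();M=Ro.from_euler('xyz',s['ee_rot']).as_matrix()
print('jaw',np.degrees(np.arctan2(M[1,1],M[0,1])),s['tool_pos'],M[:,0].round(3),s['qpos'].round(2))
d=snap('side','pics/s1.png');e=snap('top','pics/t1.png')
o=np.zeros((400,760,3),np.uint8)
a=cv2.resize(d['image'][110:240,190:310],(0,0),fx=3,fy=3,interpolation=3);b=cv2.resize(e['image'][130:250,180:310],(0,0),fx=3,fy=3,interpolation=3)
o[:390,:360]=a;o[:360,365:755]=b;cv2.imwrite('pics/c1.png',o)
p=s['tool_pos']+73*M[:,0];print('tip',p,proj(d,p),proj(e,p))
E
```

```text
time: 1.4
tool_pos: [417.9, 228.8, 345.0]
ee_rot: [2.39, 1.569, 0.44]
contact_force: [1.5, 0.7, -0.4]
opening: 0.0
time: 2.3
tool_pos: [549.2, 2.7, 344.3]
ee_rot: [-2.857, 1.57, 1.48]
contact_force: [0.5, 0.9, -0.0]
opening: -0.0
jaw -21.483003222235176 [549.21099062   2.66778956 344.31275173] [ 0.     0.001 -1.   ] [-0.07  0.13  1.77  0.    1.24  0.3 ]
tip [549.21525813   2.71490764 271.31276707] (np.float64(256.20928377979675), np.float64(161.57417052439303)) (np.float64(260.08038602529075), np.float64(185.69919616244457))
```

View pics/c1.png

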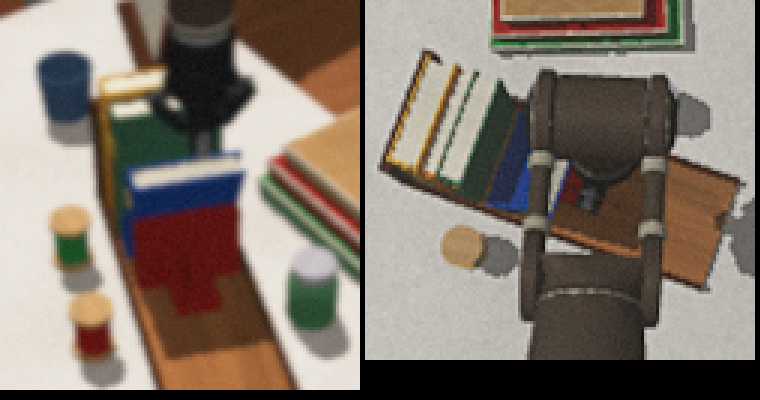

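The side crop shows the closed fingertips at (205,155), short of the book's top edge, which matches the projection. Next I lower the fingers and approach slowly along the rack.

```bash
python3 -m inch '0 0 -25 0;0 0 -25 0;0 0 -25 0;0 0 -25 0;0 0 -3 0;3.7 9.3 0 0;3.7 9.3 0 0;0 0 0 0;0 0 0 0' && python3 -m inch '1.1 2.8 0 0;1.1 2.8 0 0;1.1 2.8 0 0;1.1 2.8 0 0;0 0 0 0' && python3 -m inch '1.1 2.8 0 0;1.1 2.8 0 0;1.1 2.8 0 0;1.1 2.8 0 0;0 0 0 0'
```

```text
time: 3.3
tool_pos: [557.5, 22.4, 242.3]
ee_rot: [1.846, 1.568, -0.097]
contact_force: [0.2, -0.6, 0.2]
opening: -0.002
time: 3.8
tool_pos: [561.0, 33.2, 240.8]
ee_rot: [-2.941, 1.571, 1.398]
contact_force: [0.1, -0.7, 0.8]
opening: 0.003
time: 4.3
tool_pos: [565.4, 44.5, 240.9]
ee_rot: [2.964, 1.571, 1.02]
contact_force: [0.2, -0.1, -0.9]
opening: -0.0
```

```bash
python3 -m inch '1.1 2.8 0 0;1.1 2.8 0 0;1.1 2.8 0 0;1.1 2.8 0 0;1.1 2.8 0 0;1.1 2.8 0 0;1.1 2.8 0 0;1.1 2.8 0 0;0 0 0 0'
python3 - <<'E'
from h import *
d=snap('side','pics/s2.png');e=snap('top','pics/t2.png')
o=np.zeros((400,760,3),np.uint8)
a=cv2.resize(d['image'][110:240,190:310],(0,0),fx=3,fy=3,interpolation=3);b=cv2.resize(e['image'][130:250,180:310],(0,0),fx=3,fy=3,interpolation=3)
o[:390,:360]=a;o[:360,365:755]=b;cv2.imwrite('pics/c2.png',o)
E
```

```text
time: 5.2
tool_pos: [574.2, 66.9, 240.8]
ee_rot: [2.896, 1.571, 0.953]
contact_force: [-0.1, -0.4, 0.1]
opening: 0.003
```

View pics/c2.png

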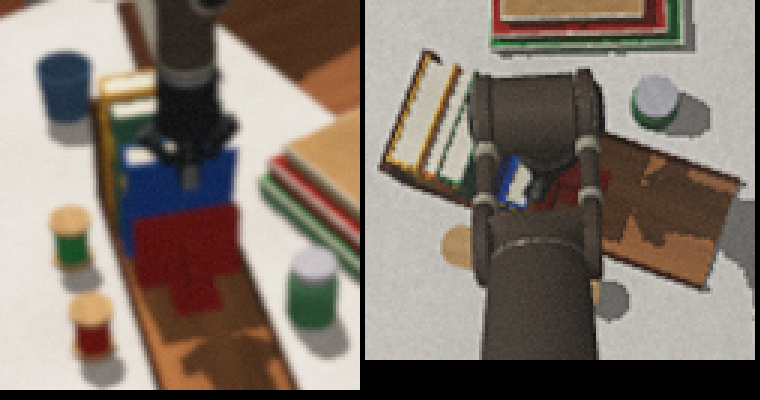

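The book is rising: in the side crop its top edge moved from (190,165) to (180,150). The bookend at (190,250) hasn't moved. I keep pushing.

```bash
python3 -m inch '0.9 2.3 0 0;0.9 2.3 0 0;0.9 2.3 0 0;0.9 2.3 0 0;0.9 2.3 0 0;0.9 2.3 0 0;0.9 2.3 0 0;0.9 2.3 0 0;0 0 0 0;0 0 0 0' && python3 -m inch '0.7 1.9 0 0;0.7 1.9 0 0;0.7 1.9 0 0;0.7 1.9 0 0;0.7 1.9 0 0;0 0 0 0;0 0 0 0'
python3 - <<'E'
from h import *
d=snap('side','pics/s3.png');e=snap('top','pics/t3.png')
o=np.zeros((400,760,3),np.uint8)
a=cv2.resize(d['image'][110:240,190:310],(0,0),fx=3,fy=3,interpolation=3);b=cv2.resize(e['image'][130:250,180:310],(0,0),fx=3,fy=3,interpolation=3)
o[:390,:360]=a;o[:360,365:755]=b;cv2.imwrite('pics/c3.png',o)
E
```

```text
time: 6.3
tool_pos: [582.3, 85.4, 243.8]
ee_rot: [2.185, 1.568, 0.241]
contact_force: [-4.2, -0.8, 10.4]
opening: -0.004
time: 7.0
tool_pos: [586.3, 95.3, 244.9]
ee_rot: [2.294, 1.566, 0.351]
contact_force: [-6.1, 0.2, 15.2]
opening: -0.001
```

View pics/c3.png

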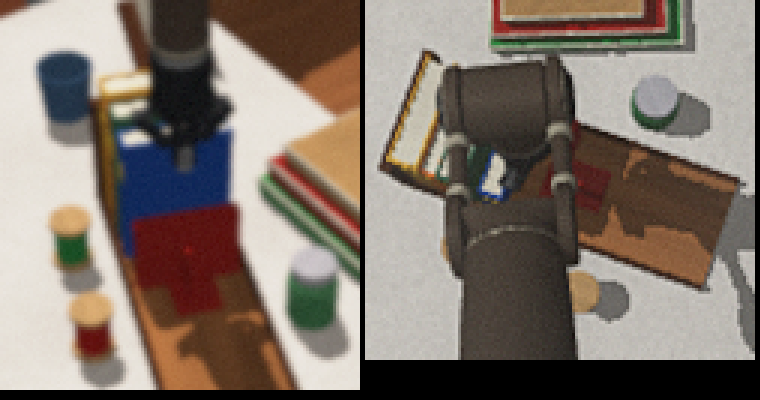

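The fingers have brought the book nearly upright, and the bookend hasn't moved. The 15 N upward force suggests the gripper's knuckles are resting on the book's top edge, so I raise before continuing.

```bash
python3 -m inch '-0.4 -0.9 8 0;0 0 10 0;0 0 6 0;0 0 0 0;0 0 0 0'
python3 - <<'E'
from h import *
d=snap('side','pics/s4.png');e=snap('top','pics/t4.png')
o=np.zeros((400,760,3),np.uint8)
a=cv2.resize(d['image'][110:240,190:310],(0,0),fx=3,fy=3,interpolation=3);b=cv2.resize(e['image'][130:250,180:310],(0,0),fx=3,fy=3,interpolation=3)
o[:390,:360]=a;o[:360,365:755]=b;cv2.imwrite('pics/c4.png',o)
E
```

```text
time: 7.6
tool_pos: [584.4, 93.5, 264.7]
ee_rot: [-1.164, 1.571, -3.108]
contact_force: [0.1, -0.8, 0.4]
opening: -0.001
```

View pics/c4.png

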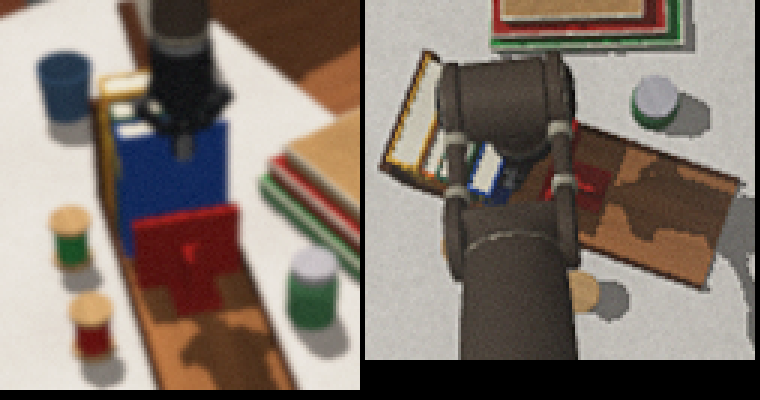

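Contact is released and the book has settled further upright. I retract to beyond the bookend's outer end and look with the view clear.

```bash
python3 -m inch '-7 -18 0 0;-8 -21 0 0;-10 -26 0 0;-10 -26 0 0;-10 -26 0 0;-10 -26 0 0;0 0 0 0;0 0 0 0'
python3 - <<'E'
from h import *
d=snap('side','pics/s5.png');e=snap('top','pics/t5.png')
o=np.zeros((480,800,3),np.uint8)
a=cv2.resize(d['image'][120:240,205:300],(0,0),fx=4,fy=4,interpolation=3);b=cv2.resize(e['image'][135:235,183:283],(0,0),fx=4,fy=4,interpolation=3)
o[:480,:380]=a;o[:400,390:790]=b;cv2.imwrite('pics/c5.png',o)
s=env.read_state();print(s['tool_pos'],s['contact_force'])
E
```

```text
time: 8.5
tool_pos: [528.8, -50.4, 264.6]
ee_rot: [-1.803, 1.57, 2.534]
contact_force: [0.2, -0.5, 0.6]
opening: 0.003
[529.37267266 -49.28265301 264.76657054] [ 0.42534996  0.0654571  -0.39229454]
```

View pics/c5.png

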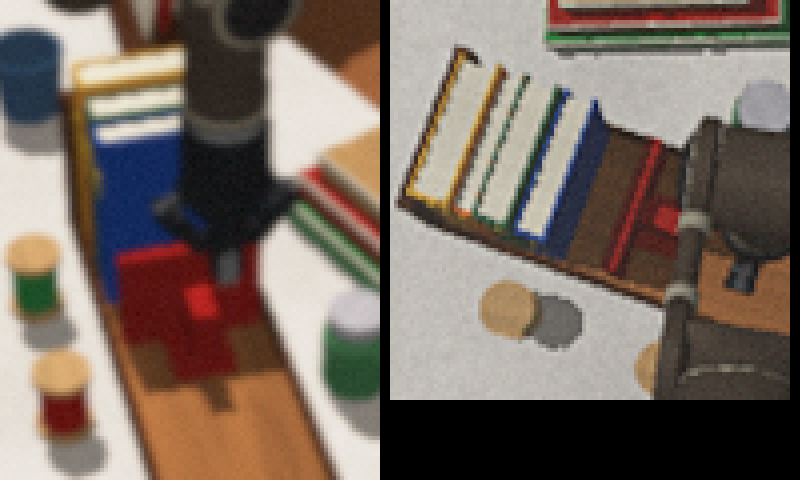

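The book stands upright against the row: in the top view its top runs from (530,235) to (590,95), parallel to the row. The bookend's plate runs from (657,140) to (617,272), and it is still out. Next I measure the plate.

```bash
python3 - <<'E'
from h import *
e=env.get_image('top');im=e['image'].astype(int)
T=lambda u,v:(183+(u-390+.5)/4-.5,135+(v+.5)/4-.5)
O=np.array([575,67.]);a=np.radians(-21.5);X=np.array([np.cos(a),np.sin(a)]);Y=np.array([-np.sin(a),np.cos(a)])
def rk(p): return (X@(p[:2]-O)).round(1),(Y@(p[:2]-O)).round(1)
for n,p,z in [('plate far',(658,140),122),('plate near',(615,273),122),('rib near plate top',(665,222),92),('book near -y top',(545,238),212),('book far',(597,100),212),('green book near',(510,228),212)]:
    q=onz(e,*T(*p),z);print(n,q,rk(q))
E
```

```text
plate far [633.6  43.3 122. ] (np.float64(63.2), np.float64(-0.6))
plate near [505.   87.2 122. ] (np.float64(-72.5), np.float64(-6.9))
rib near plate top [556.8  39.1  92. ] (np.float64(-6.7), np.float64(-32.6))
book near -y top [530.1 143.8 212. ] (np.float64(-69.9), np.float64(55.0))
book far [655.8  94.9 212. ] (np.float64(65.0), np.float64(55.6))
green book near [540.  175.4 212. ] (np.float64(-72.3), np.float64(88.0))
```

```bash
python3 -m inch '-3 1 -25 0;0 0 -30 0;0 0 -30 0;0 0 -30 0;0 0 -25 0;0 0 0 0;2.9 7.4 0 0;2.9 7.4 0 0;2.9 7.4 0 0;0 0 0 0' && python3 -m inch '1.1 2.8 0 0;1.1 2.8 0 0;1.1 2.8 0 0;1.1 2.8 0 0;0 0 0 0' && python3 -m inch '1.1 2.8 0 0;1.1 2.8 0 0;1.1 2.8 0 0;1.1 2.8 0 0;0 0 0 0'&& python3 -m inch '1.1 2.8 0 0;1.1 2.8 0 0;1.1 2.8 0 0;1.1 2.8 0 0;1.1 2.8 0 0;1.1 2.8 0 0'
```

```text
time: 9.65
tool_pos: [536.7, -25.2, 126.5]
ee_rot: [1.883, 1.567, -0.059]
contact_force: [-0.3, 0.0, 1.1]
opening: 0.003
time: 10.15
tool_pos: [539.6, -14.8, 124.9]
ee_rot: [2.417, 1.571, 0.473]
contact_force: [-0.1, 0.9, 0.9]
opening: 0.001
time: 10.65
tool_pos: [544.0, -3.6, 124.8]
ee_rot: [-0.593, 1.571, -2.537]
contact_force: [0.6, -0.3, -0.2]
opening: 0.002
time: 11.25
tool_pos: [550.4, 13.1, 124.8]
ee_rot: [-1.139, 1.57, -3.083]
contact_force: [-0.9, -2.3, 0.8]
opening: -0.003
```

```bash
python3 -m inch '1.1 2.8 0 0;1.1 2.8 0 0;1.1 2.8 0 0;1.1 2.8 0 0;0 0 0 0'
python3 - <<'E'
from h import *
d=snap('side','pics/s6.png');e=snap('top','pics/t6.png')
o=np.zeros((480,800,3),np.uint8)
a=cv2.resize(d['image'][120:240,205:300],(0,0),fx=4,fy=4,interpolation=3);b=cv2.resize(e['image'][135:235,183:283],(0,0),fx=4,fy=4,interpolation=3)
o[:480,:380]=a;o[:400,390:790]=b;cv2.imwrite('pics/c6.png',o)
E
```

```text
time: 11.75
tool_pos: [555.1, 24.7, 124.8]
ee_rot: [3.026, 1.57, 1.082]
contact_force: [-0.5, -0.3, 0.2]
opening: -0.001
```

View pics/c6.png

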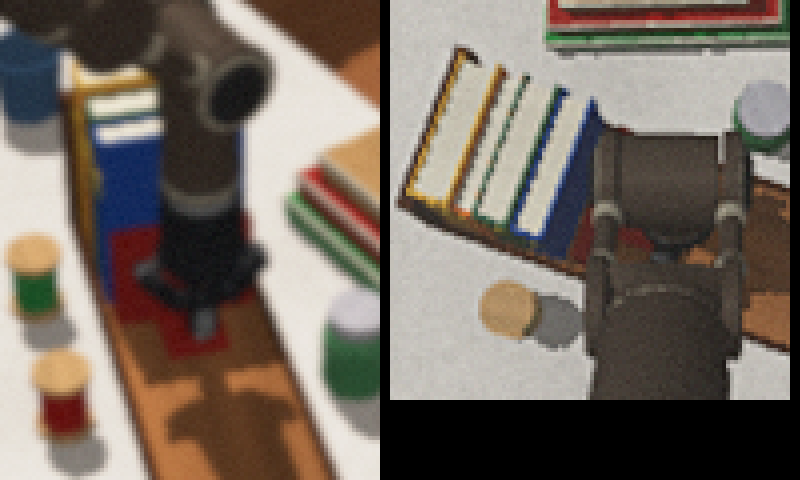

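The bookend is sliding: its plate's near corner moved from (118,258) to (110,235) in the side crop. The book stays upright. I keep pushing.

```bash
python3 -m inch '1.1 2.8 0 0;1.1 2.8 0 0;1.1 2.8 0 0;1.1 2.8 0 0' && python3 -m inch '0.7 1.9 0 0;0.7 1.9 0 0' && python3 -m inch '0.7 1.9 0 0;0.7 1.9 0 0' && python3 -m inch '0.7 1.9 0 0;0.7 1.9 0 0'
```

```text
time: 12.25
tool_pos: [559.5, 35.4, 124.9]
ee_rot: [1.189, 1.571, -0.755]
contact_force: [-0.5, -2.6, 0.6]
opening: -0.004
time: 12.45
tool_pos: [560.9, 39.3, 124.9]
ee_rot: [1.652, 1.57, -0.292]
contact_force: [-1.8, -1.5, 0.2]
opening: 0.001
time: 12.65
tool_pos: [562.2, 42.7, 124.9]
ee_rot: [0.298, 1.57, -1.645]
contact_force: [-0.9, -4.2, 0.3]
opening: 0.001
time: 12.85
tool_pos: [563.1, 45.1, 124.9]
ee_rot: [-0.042, 1.567, -1.984]
contact_force: [-3.1, -15.2, 3.8]
opening: -0.001
```

```bash
python3 -m inch '0 0 0 0;0 0 0 0' && python3 -m inch '0.4 0.9 0 0;0 0 0 0' && python3 -m inch '-1.5 -3.7 0 0;-3.7 -9.3 0 0;-7.4 -18.6 0 0;-7.4 -18.6 0 0;-7.4 -18.6 15 0;-7.4 -18.6 30 0;0 0 40 0;0 0 40 0;-12 -30 40 0;-12 -30 20 0;0 0 0 0;0 0 0 0'
python3 - <<'E'
from h import *
d=snap('side','pics/s7.png');e=snap('top','pics/t7.png')
o=np.zeros((480,800,3),np.uint8)
a=cv2.resize(d['image'][120:240,205:300],(0,0),fx=4,fy=4,interpolation=3);b=cv2.resize(e['image'][135:235,183:283],(0,0),fx=4,fy=4,interpolation=3)
o[:480,:380]=a;o[:400,390:790]=b;cv2.imwrite('pics/c7.png',o)
E
```

```text
time: 13.05
tool_pos: [563.1, 45.0, 124.9]
ee_rot: [-0.068, 1.567, -2.01]
contact_force: [-2.7, -10.0, 1.7]
opening: -0.004
time: 13.25
tool_pos: [563.2, 45.2, 124.9]
ee_rot: [-0.14, 1.566, -2.083]
contact_force: [-2.6, -12.9, 3.5]
opening: 0.003
time: 14.45
tool_pos: [505.4, -99.0, 309.2]
ee_rot: [2.506, 1.569, 0.561]
contact_force: [-0.3, 0.6, 0.2]
opening: 0.006
```

View pics/c7.png

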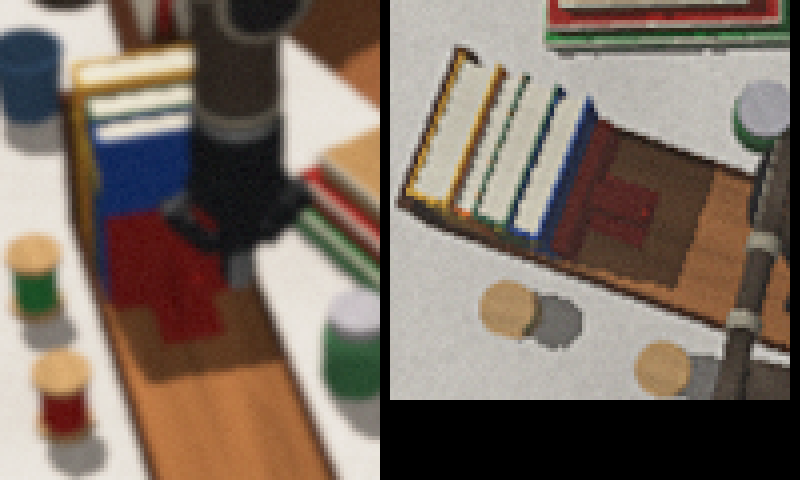

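The plate is now right against the upright book, with no gap in the top view at (595,125) to (555,255). The spools and jar are where they were. I'll run one numeric check, compare the bystanders, and hand in.

```bash
python3 - <<'E'
from h import *
e=env.get_image('top')
T=lambda u,v:(183+(u-390+.5)/4-.5,135+(v+.5)/4-.5)
O=np.array([575,67.]);a=np.radians(-21.5);Y=np.array([-np.sin(a),np.cos(a)])
for n,p,z in [('plate outer far',(614,126),122),('plate outer near',(575,258),122),('book near top',(539,236),212),('book far top',(590,100),212),('rib end',(655,212),92)]:
    q=onz(e,*T(*p),z);print(n,q,(Y@(q[:2]-O)).round(1))
i0=cv2.imread('pics/t0.png');i1=e['image'];h=lambda i:cv2.cvtColor(i,cv2.COLOR_BGR2HSV)
for n,(x,y) in dict(sred=(251,228),sgrn=(212,213),mug=(381,169),cup=(144,174),tin=(148,247),jar=(277,163)).items():
    r=i0[y-9:y+10,x-9:x+10];w=i1[y-14:y+15,x-14:x+15];m=cv2.matchTemplate(w,r,5);_,s,_,l=cv2.minMaxLoc(m);print(n,l[0]-5,l[1]-5,round(s,2))
E
```

```text
plate outer far [648.5  85.8 122. ] 44.4
plate outer near [520.4 125.5 122. ] 34.4
book near top [532.1 149.2 212. ] 60.8
book far top [656.  101.3 212. ] 61.6
rib end [567.   48.8  92. ] -19.9
sred 0 0 0.99
sgrn 0 0 1.0
mug 0 0 0.99
cup 0 0 0.99
tin 0 0 1.0
jar 0 0 0.97
```

```bash
python3 -c "
from cell import env
print(env.finish_job())"
```

```text
the job is handed in; nothing more can be done
None
```

The blue book now stands upright, held between the bookend and the row. I handed the job in at about 14.5 s, with the arm clear of everything.

**What I did:** With the gripper shut, I pushed the book's top edge back until it stood upright, and the bookend did not visibly move. I then pushed the end of the bookend's rib along the rack until it stopped. Force on the tool rose from about 2.5 N to about 15 N, and a last 1 mm nudge moved it only about 0.2 mm. The fingers then backed away.

**Last checks:**
- **Book:** its top edge moved about 6 mm towards the row in the final push. It is parallel to the row, and the top view shows no gap to the bookend plate.
- **Bookend:** the rib end measures rack y of about -20 mm, which is where it should be when snug. My readings of the plate's outer edge disagreed by 10 mm (34 and 44 mm, expected 39 mm) because the plate is dark and shaded there.
- **Bystanders:** spools, jar, mug, cup and tin showed no shift in the top image.

**One flaw:** near the end of the book push, something pressed up on the gripper with about 15 N. It was probably the knuckles resting on a book's top edge. That is below the 40 N limit, and I raised the gripper straight away.

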